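# Put the espresso tools back in their organiser

### The job

Tidy the rinsed espresso tools into the walnut organiser: stand the tamper, the shot timer and the small filter basket upright in the round recess that fits each one, and lay the coffee scoop lengthways in the middle of its long bay, all seated on the floor of their recess and none left on a rim. The tea light and the little yellow pinch bowl are no coffee tools: leave them where they stand. Mind the wall cabinet that hangs 47 cm above the back of the worktop, between the tools and the organiser.

Things in the scene. Friction and masses are not known exactly. Their poses are not given: they have to be found in the camera images.
- tamper_mid (a point): Coffee tamper, loose, 81 mm tall: a steel foot 53 mm in diameter and 22 mm high with a walnut grip about 34 mm thick above it. Point: on its axis, half-way up (40.5 mm over its underside). z up.
- timer_mid (a point): Kitchen timer, loose, 63 mm in diameter and 54 mm tall: a white base 22 mm high, a black dial 63 mm in diameter with a pale round face up to 38 mm, and on it a black grip bar 52 mm long (along x), 8 mm thick, from 38 to 52 mm. The dial does not turn. Point: on its axis, 27 mm over its underside. z up.
- scoop_mid (a point): Brass coffee scoop, loose, standing on its bowl, 82 mm long along its y, 25 mm high. The open round bowl is 42 mm in diameter, its centre 20 mm from this point along +y; the flat handle (12 mm wide, 2 mm thick, at the height of the bowl's rim) runs to -y. Point: middle of its length and width, 12.5 mm over its underside. z up.
- basket_mid (a point): Single-shot filter basket, loose: an open stepped cup of bright steel, 26 mm tall, its rim 61 mm in diameter, the band under it (15 to 23 mm up) 55 mm, the lower cup (0 to 11 mm) 38 mm. Point: on its axis, half-way up (13 mm over its underside). z up.
- pinch_bowl_mid (a point): Little yellow pinch bowl without a handle, 52 mm in diameter, 18 mm high; does not belong, stays where it is. Point: its centre, half-way up.
- tea_light_mid (a point): Tea light, a red candle in a thin metal cup 38 mm in diameter and 15 mm high; does not belong, stays where it is. Point: its centre, half-way up.
- block_tamper: Dark walnut block, 88 (x) x 104 (y) x 14 mm, one of four laid two by two in the organiser's low oak frame, all turned alike; centres 90 mm apart along x, 106 along y. Origin: middle of its underside, 3 mm over the worktop; z up. In its middle the middle-sized round recess, 63 mm wide, 9 mm deep, chamfered 3 mm; its grey felt floor is 5 mm over the origin. For the tamper.
- block_timer: Dark walnut block, 88 (x) x 104 (y) x 14 mm, one of four laid two by two in the organiser's low oak frame, all turned alike; centres 90 mm apart along x, 106 along y. Origin: middle of its underside, 3 mm over the worktop; z up. In its middle the largest round recess, 74 mm wide, 9 mm deep, chamfered 3 mm; its grey felt floor is 5 mm over the origin. For the timer.
- block_basket: Dark walnut block, 88 (x) x 104 (y) x 14 mm, one of four laid two by two in the organiser's low oak frame, all turned alike; centres 90 mm apart along x, 106 along y. Origin: middle of its underside, 3 mm over the worktop; z up. In its middle the smallest round recess, 48 mm wide, 9 mm deep, chamfered 3 mm; its grey felt floor is 5 mm over the origin. For the filter basket.
- block_scoop: Dark walnut block, 88 (x) x 104 (y) x 14 mm, one of four laid two by two in the organiser's low oak frame, all turned alike; centres 90 mm apart along x, 106 along y. Origin: middle of its underside, 3 mm over the worktop; z up. In its middle a long bay, 53 (x) x 93 (y) mm, 9 mm deep, chamfered 3 mm; floor 5 mm over the origin. For the scoop, either way round.
There are look-alikes about, which are no part of the job. Leave any green look-alike of the part that bears scoop_mid alone. What is shaped like the part that bears timer_mid but blue is not meant.

How it is judged:
By the outcome, as a careful person would: the job done as asked, in the order asked, and still so for the second after the job is handed in, with the robot touching nothing.
It also fails if it takes over 99 s, if anything falls off the work surface, if the arm or the gripper's body presses on something with over 40 N, if the wrist force passes 120 N, or if a joint passes its speed limit or range.

### The arm

A 6-joint arm with a two-finger parallel gripper is mounted at the origin on a cart in front of the work surface, level with it; the furniture and walls round the work are solid. World frame = base frame: x ahead of the robot, y to its left, z up, the work surface at z = 0. Lengths are in m, angles in degrees, forces in N, time in s.
With the tool pointing down it reaches from about 0.325 to 0.925 m from the base axis. Payload 3.1 kg.
Tool frame: the origin (TCP) lies on the front face of the gripper's body, between the roots of the fingers; the fingertips stand 73 mm ahead of it and the grasp point (between the pads) lies 54 mm ahead of it; z points along the fingers, y is the line along which they close (so a half turn about z gives the same grasp; the last joint's range is limited). The gripper opens to 85 mm and grips with 20 to 120 N. Pads are 22 mm wide; open, the fingers measure 114 mm over their backs; the gripper's body (76 mm by 85 mm) begins 54 mm behind the grasp point. The pads swing forward as they close: fully open they stand 13 mm farther back than shut.
Start: joints at [-77.074, 12.427, 92.441, -0, 75.132, -6.429], TCP at [0.207, -0.59, 0.304] pointing down, gripper open.
Joint ranges: [-157.48, 157.48], [-44.54, 120.13], [17.64, 146.25], [-64.5, 244.5], [7.68, 150.69], [-147.95, 147.95]. Speed limits (degrees/s): [159.86, 159.86, 180, 180, 180, 180].

### API

Orientations are given as [roll, pitch, yaw] about the fixed x, y, z axes, in that order (R = Rz(yaw) Ry(pitch) Rx(roll)).
In Python, from station import ctrl gives the robot as it stands. The module is installed in compiled form; this text tells all that it offers.
- The arm moves only by the tool carry_out, never from a script. Its argument "increments" is a list of rows, each a list of 5 numbers: the shift along the tool's x, y, z in mm, then the turn about the tool's z in degrees, then the opening, from 0 (shut) to 1 (fully open). In form: [[tx, ty, tz, spin, hand], ...]. A call has 1 to 12 rows; each row is the pose to reach, as a shift and turn from the pose commanded when the call began, along the tool's axes at that moment; what a row does not reach only later rows make up. A row lasts 1/12 s, in which the tool goes at most 41.7 mm and 7.16 degrees, less where a joint would pass 70% of its speed; a pose out of reach is approached as far as the arm can. A call with a gripper value outside its range is refused whole. The fingers move at their own pace and stop on an object; the grip force is fixed at half the most. Time passes only in rows, so rows that repeat a pose let the fingers close. It gives the time, the measured TCP pose, the force, the opening and the grip force at its end, in the units of the state.
- ctrl.sense(): the state, without advancing time (a new reading comes with each control period).
- ctrl.capture(name): name is "scene" or "top" or "wrist"; returns a dict with "img" (384x512x3 uint8, red, green, blue), "K" (3x3 intrinsics, pixels), "rvec" (rotation vector, rad) and "tvec" (3), from world to camera coordinates, as OpenCV has them; the wrist camera has in their place "hand_eye" (4x4, takes a point from camera to tool coordinates, whose origin is the TCP and whose axes are the flange's). Camera axes: x right, y down, z forward; pixel columns grow to the right and rows downward; lengths in m; the calibration is good to about 2 mm. A picture is of the moment at which its call begins: read the wrist's pose just before it. There is no depth.
- ctrl.finish_job(): hands the job in; it is judged then, once.
The state is a dict: "t": time; "q": joint angles; "joint_velocities": joint speeds; "joint_torque": joint torques, N m; "position": TCP position; "orientation": TCP orientation; "force": force on the tool from outside, world axes, zero at the start; "ft_torque": the same for the moment, N m; "opening": finger opening in m; "grasp_force": force on a finger pad.
Only numpy, scipy, OpenCV 4.12 (cv2) and the standard library are available. Lean on these libraries where they do the work, as an engineer would, in place of code of your own. Each camera call takes 0.05 s, during which the arm holds its last target. There are 200 camera calls.

## Working session

There is one attempt and no reset: what is moved stays moved. The work goes in short steps, Python scripts to look and compute and a tool call to move; the robot and the scene stay as the last step left them, time stands still between calls to the robot, and variables do not carry over. Pictures are saved under pics/ and viewed, at most 14 in all, crops included, and the job is handed in when it is done.

Besides the shell and the picture viewer there is one more tool, called after "Emit:" in YAML: its name, and indented under it one key for each argument. carry_out: Moves the arm, as the interface text tells. Its arguments: {"type":"object","properties":{"increments":{"type":"array"}},"required":["increments"]}

```bash
mkdir -p pics
cat > h.py <<'E'
import numpy as np, cv2
from station import ctrl
def cap(n):
    s=ctrl.sense(); c=ctrl.capture(n); return s,c
def save(img,name,scale=1):
    cv2.imwrite('pics/'+name,cv2.resize(img[:,:,::-1],None,fx=scale,fy=scale,interpolation=cv2.INTER_CUBIC))
def Rrpy(o):
    from scipy.spatial.transform import Rotation as R
    return R.from_euler('xyz',o,degrees=True).as_matrix()
def cam(c,s=None):
    if 'rvec' in c:
        R,_=cv2.Rodrigues(np.array(c['rvec'],float)); t=np.array(c['tvec'],float).reshape(3)
        return R.T,-R.T@t
    H=np.array(c['hand_eye']); Rt=Rrpy(s['orientation'])
    return Rt@H[:3,:3], Rt@H[:3,3]+np.array(s['position'])
def ray(c,uv,z,s=None):
    Rc,o=cam(c,s); d=Rc@np.linalg.inv(c['K'])@np.array([uv[0],uv[1],1.]); return o+d*(z-o[2])/d[2]
def proj(c,p,s=None):
    Rc,o=cam(c,s); q=np.array(c['K'])@(Rc.T@(np.array(p)-o)); return q[:2]/q[2]
E
python3 - <<'E'
from h import *
import pickle
d={}
for n in ['scene','top','wrist']:
    s,c=cap(n); d[n]=(s,c); save(c['img'],n+'0.png',1.5)
    R,o=cam(c,s); print(n,o,R[:,2])
pickle.dump(d,open('d0.pkl','wb'))
print(ctrl.sense())
E
```

```text
scene [-0.3132793  -0.91275789  0.85286544] [ 0.54754192  0.57978418 -0.60336402]
top [ 0.2957099  -0.1409114   1.02112822] [ 0.14440997 -0.02350445 -0.98923875]
wrist [ 0.27676993 -0.56433125  0.37352972] [-0.27307326 -0.09462488 -0.95732812]
{'t': 0.15, 'q': array([-7.70751737e+01,  1.24678916e+01,  9.25080904e+01, -1.98175785e-03,
        7.51349586e+01, -6.42958683e+00]), 'joint_velocities': array([ 0.07434915, -0.09669383, -0.16689398, -0.08613476,  0.03713441,
       -0.09258497]), 'joint_torque': array([-1.00191573e-03, -3.97441292e+01, -3.04417813e+01, -2.57510264e-04,
        5.76731036e-03,  5.57989495e-06]), 'position': array([ 0.2070222 , -0.58918703,  0.30284997]), 'orientation': array([-1.79889543e+02, -1.05209465e-02,  1.93549133e+01]), 'force': array([-0.08312215,  0.04958966,  0.15626605]), 'ft_torque': array([-0.00237836, -0.00520169, -0.00717863]), 'grasp_force': 0.0, 'opening': 0.08541231729980957}
```

View pics/scene0.png

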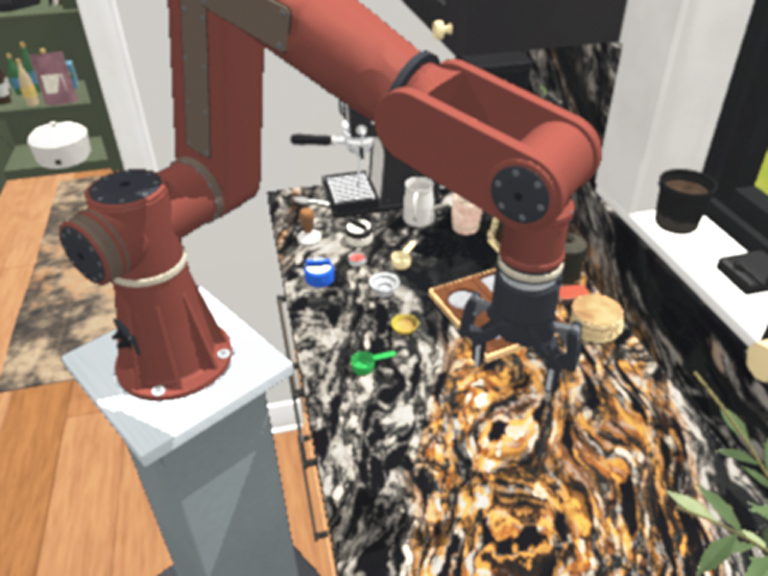

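View pics/top0.png

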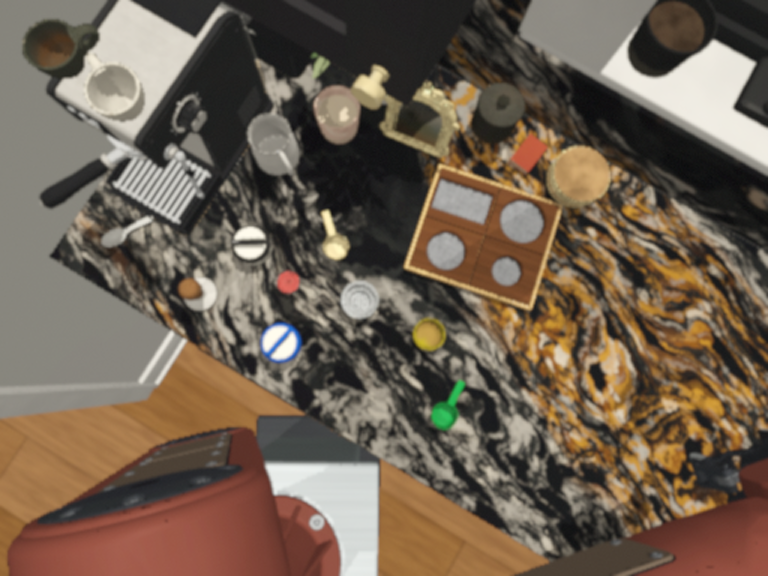

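View pics/wrist0.png

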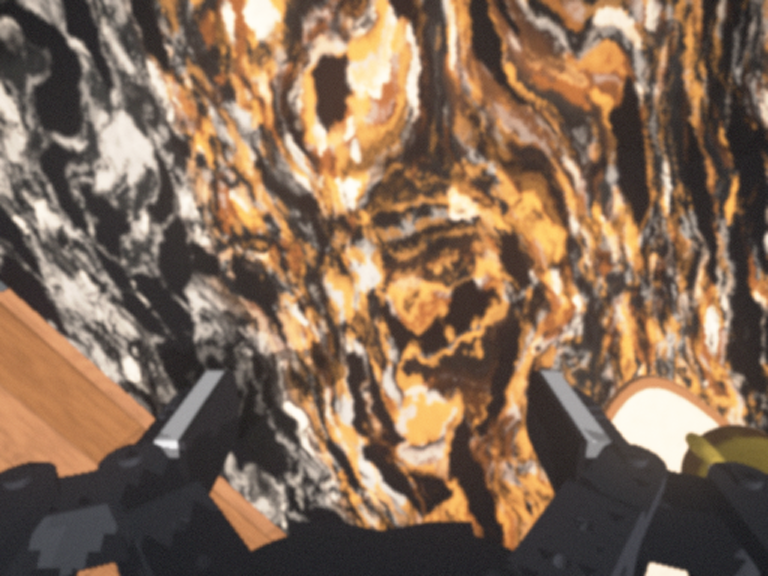

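Top view (picture pixels, enlarged 1.5x):
- **Tools:** tamper (200,292), black and white timer (249,243), brass scoop (335,238), basket (360,299).
- **Recesses:** scoop bay (462,200), timer (522,221), tamper (446,251), basket (506,271).
- **Look-alikes:** there are two timers, (249,243) black dial on white and (280,342) blue. The black one fits the description. There are two scoops, (335,238) brass and (446,405) green. The brass one fits.

Next I'll measure them and take one confirming crop.

Run:
```python
from h import *
import pickle
d=pickle.load(open('d0.pkl','rb'));s,c=d['top'];im=c['img'];hsv=cv2.cvtColor(im,cv2.COLOR_RGB2HSV).astype(int)
crop=im[120:230,100:390]; save(crop,'crop1.png',2.7)
print('px', c['K'][0][0], im.shape)
g=lambda u,v:im[int(v/1.5),int(u/1.5)]
for n,u,v in [('steel foot',207,298),('grip',188,288),('base',249,232),('scoop',336,243),('handle',327,218),('basket',360,300),('rim',360,282),('bay',462,200),('walnut',480,240),('tim',522,221),('frame',500,182)]: print(n,g(u,v),hsv[int(v/1.5),int(u/1.5)])
# recesses: grey felt
H,S,V=hsv[...,0],hsv[...,1],hsv[...,2]
felt=((S<45)&(V>100)).astype(np.uint8)
for n,u,v in [('scoop',462,200),('timer',522,221),('tamper',446,251),('basket',506,271)]:
    m=np.zeros_like(felt);r=27;a,b=int(u/1.5),int(v/1.5);m[b-r:b+r,a-r:a+r]=felt[b-r:b+r,a-r:a+r]
    k,l,st,ce=cv2.connectedComponentsWithStats(m);i=l[b,a]
    cs,_=cv2.findContours((l==i).astype(np.uint8),0,1); print(n,st[i],ce[i],ray(c,ce[i],.008).round(4),cv2.minAreaRect(cs[0]))
# colours
def blob(n,m,u,v,r,z):
    m=m.astype(np.uint8);M=np.zeros_like(m);a,b=int(u/1.5),int(v/1.5);M[b-r:b+r,a-r:a+r]=m[b-r:b+r,a-r:a+r]
    k,l,st,ce=cv2.connectedComponentsWithStats(M);i=1+np.argmax(st[1:,4]);cs,_=cv2.findContours((l==i).astype(np.uint8),0,1)
    (x,y),(w,h),an=cv2.minAreaRect(cs[0]);print(n,st[i],ce[i].round(1),ray(c,ce[i],z).round(4),'rect',ray(c,(x,y),z).round(4),(w,h),an)
blob('scoop',(S>60)&(H>15)&(H<30)&(V>120),335,238,24,.02)
blob('tea',(S>110)&((H<8)|(H>170))&(V>150),288,281,14,.014)
blob('bowl',(S>110)&(H>18)&(H<32)&(V>100),430,334,18,.014)
blob('timer',(S<50)&(V>150),249,243,15,.036)
blob('grip',(S>90)&(H<15)&(V>60),190,288,11,.08)
blob('foot',(S<50)&(V>150),205,296,13,.02)
blob('basket',(S<50)&(V>130),360,299,20,.02)
blob('blue',(S>120)&(H>100)&(H<125)&(V>100),280,342,18,.03)
for p in [(55,255),(180,330),(560,560)]: print('edge',ray(c,np.array(p)/1.5,0).round(3))
```

```text
px 412.1306449936897 (384, 512, 3)
steel foot [234 229 218] [ 21  17 234]
grip [171 122  73] [ 15 146 171]
base [255 251 236] [ 24  19 255]
scoop [225 212 162] [ 24  71 225]
handle [255 242 190] [ 24  65 255]
basket [202 202 197] [ 30   6 202]
rim [190 189 184] [ 25   8 190]
bay [168 167 165] [ 20   5 168]
walnut [123  80  47] [ 13 158 123]
tim [151 151 148] [ 30   5 151]
frame [156 122  74] [ 18 134 156]
scoop [288 120  40  29 725] [307.65655172 133.95448276] [ 0.5847 -0.2966  0.008 ] ((307.70001220703125, 133.89999389648438), (36.68241500854492, 19.60611915588379), 18.43494987487793)
timer [334 134  28  28 618] [347.43042071 147.2961165 ] [ 0.5517 -0.3976  0.008 ] ((347.5, 147.5), (27.0, 27.0), 90.0)
tamper [285 155  25  25 476] [296.88445378 167.0210084 ] [ 0.4986 -0.2689  0.008 ] ((296.75, 167.25001525878906), (24.041629791259766, 23.33452033996582), 45.0)
basket [328 172  19  18 264] [337.05681818 180.62121212] [ 0.4657 -0.3697  0.008 ] ((337.0, 180.5), (17.0, 18.0), 90.0)
scoop [214 140  19  34 355] [221.8 159.1] [ 0.513  -0.0811  0.02  ] rect [ 0.52   -0.0842  0.02  ] (33.3876
[... 336 characters left out ...]
036 ] rect [0.517 0.054 0.036] (8.749581336975098, 20.14165496826172) 86.633544921875
grip [118 185  16  14  74] [125.1 192.4] [0.4184 0.1342 0.08  ] rect [0.4206 0.1334 0.08  ] (13.0, 15.0) 90.0
foot [125 184  24  26 376] [139.4 196.1] [0.4177 0.1169 0.02  ] rect [0.4167 0.1237 0.02  ] (25.0, 23.0) 90.0
basket [227 181  33  32 730] [242.  197.2] [ 0.4188 -0.1325  0.02  ] rect [ 0.417  -0.1345  0.02  ] (32.084068298339844, 30.183353424072266) 8.746162414550781
blue [175 215  26  27 156] [190.3 227.4] [ 0.3431 -0.0104  0.03  ] rect [ 0.3399 -0.0071  0.03  ] (22.005666732788086, 26.717470169067383) 21.250505447387695
edge [0.482 0.379 0.   ]
edge [0.36  0.166 0.   ]
edge [ 0.006 -0.45   0.   ]
```

View pics/crop1.png

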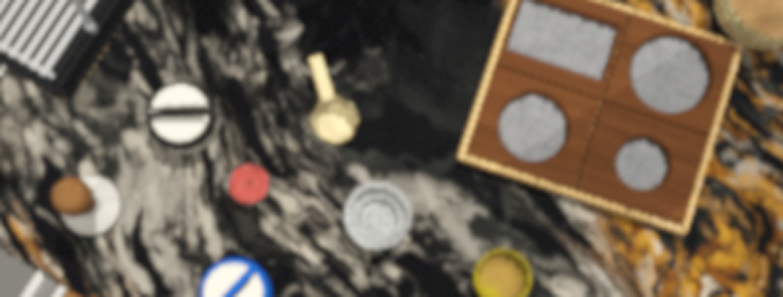

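The crop confirms it. The black timer's pale face is at (180,113) and the blue one is at (235,280). The brass scoop's bowl is at (335,122), with its handle running to (317,58). The tamper's grip is at (72,195) over its foot at (93,205). Block spacings come out at 106.3 and 90.4 mm, matching the 106 and 90 given.

```bash
cat >> h.py <<'E'
def inc(target,yaw,s=None,cmd=None):
    "tool-axis shift (mm) and spin for TCP world target"
    s=s or ctrl.sense(); R=Rrpy([180,0,s['orientation'][2]])
    d=R.T@(np.array(target)-s['position'])*1000; sp=-(yaw-s['orientation'][2]); sp=(sp+180)%360-180
    return d.round(0),round(sp,1),s['position'].round(4),s['orientation'].round(2),'open',round(s['opening'],4),'F',s['force'].round(1),'t',round(s['t'],2)
E
python3 - <<'E'
from h import *
import pickle
d=pickle.load(open('d0.pkl','rb'));s,c=d['top']
for n,p,z in [('cabL',(245,20),.47),('cabfront',(400,95),.47),('cabR',(470,0),.47),('tray',(185,225),.05),('porta',(60,190),.2),('porta2',(120,155),.2),('machcorner',(140,150),.3),('jug',(280,160),.1)]: print(n,ray(c,np.array(p)/1.5,z).round(3))
s,c=d['scene']
for n,p in [('cabbottomcorner',(480,60)),('cab2',(620,45))]: print(n,ray(c,np.array(p)/1.5,.47).round(3))
sw,cw=d['wrist']; f=cw['K'][0][0]; R,o=cam(cw,sw)
H=np.array(cw['hand_eye']);print(H.round(3),f)
for dd in (.06,.066,.073,.08,.086): # project tip corner
    for y in (.0427,-.0427):
        q=np.linalg.inv(H)@np.array([-.011,y,dd,1]);q2=np.linalg.inv(H)@np.array([.011,y,dd,1]);print(dd,(1.5*(cw['K']@q[:3])/q[2]).round(0)[:2],(1.5*(cw['K']@q2[:3])/q2[2]).round(0)[:2])
print(inc([.418,.12,.27],107))
E
```

```text
cabL [ 0.627 -0.019  0.47 ]
cabfront [ 0.555 -0.168  0.47 ]
cabR [ 0.654 -0.235  0.47 ]
tray [0.525 0.153 0.05 ]
porta [0.535 0.278 0.2  ]
porta2 [0.586 0.202 0.2  ]
machcorner [0.557 0.136 0.3  ]
jug [ 0.618 -0.002  0.1  ]
cabbottomcorner [ 0.557 -0.22   0.47 ]
cab2 [ 0.788 -0.346  0.47 ]
[[-0.001 -0.957 -0.289  0.074]
 [ 1.    -0.001  0.001 -0.   ]
 [-0.001 -0.289  0.957 -0.071]
 [ 0.     0.     0.     1.   ]] 328.3821669465587
0.06 [523. 428.] [529. 362.]
0.06 [242. 429.] [236. 363.]
0.066 [518. 418.] [524. 354.]
0.066 [248. 418.] [242. 354.]
0.073 [512. 406.] [518. 344.]
0.073 [253. 406.] [248. 345.]
0.08 [507. 395.] [512. 336.]
0.08 [258. 396.] [253. 336.]
0.086 [503. 387.] [507. 329.]
0.086 [262. 387.] [258. 329.]
(array([ 434., -599.,   33.]), np.float64(-87.6), array([ 0.207 , -0.5892,  0.3028]), array([-1.7989e+02, -1.0000e-02,  1.9350e+01]), 'open', 0.0854, 'F', array([-0.1,  0. ,  0.2]), 't', 0.15)
```

The fingertips show at (225,372) and (540,370) in the enlarged wrist view, about 58 mm ahead of the TCP. So the 73 mm figure is for shut fingers. The cabinet starts about 0.58 m from the base, so I will carry at a smaller radius. Moving over the tamper now.

Emit:
carry_out:
  increments:
    - [434,-599,33,-88,1]
    - [434,-599,33,-88,1]
    - [434,-599,33,-88,1]
    - [434,-599,33,-88,1]
    - [434,-599,33,-88,1]
    - [434,-599,33,-88,1]
    - [434,-599,33,-88,1]
    - [434,-599,33,-88,1]
    - [434,-599,33,-88,1]
    - [434,-599,33,-88,1]
    - [434,-599,33,-88,1]
    - [434,-599,33,-88,1]

```text
t: 1.15
position: [0.3494, -0.109, 0.2815]
orientation: [180.0, 0.0, 105.6]
force: [1.3, -0.1, -0.2]
opening: 0.0853
grasp_force: 0.0
```

```bash
python3 -c "
from h import *
print(inc([.418,.12,.27],107), ctrl.sense()['q'].round(1))"
```

```text
(array([202., 128.,  12.]), np.float64(-1.4), array([ 0.3494, -0.109 ,  0.2815]), array([1.7996e+02, 3.0000e-02, 1.0560e+02]), 'open', 0.0853, 'F', array([ 1.3, -0.1, -0.2]), 't', 1.15) [-28.3 -21.  126.2   0.   74.8 -44. ]
```

Emit:
carry_out:
  increments:
    - [202,128,12,-1,1]
    - [202,128,12,-1,1]
    - [202,128,12,-1,1]
    - [202,128,12,-1,1]
    - [202,128,12,-1,1]
    - [202,128,12,-1,1]
    - [202,128,12,-1,1]
    - [202,128,12,-1,1]
    - [202,128,12,-1,1]
    - [202,128,12,-1,1]

```text
t: 1.98
position: [0.4194, 0.1167, 0.2694]
orientation: [-180.0, 0.0, 106.2]
force: [0.7, 0.0, 0.5]
opening: 0.0854
grasp_force: 0.0
```

Run:
```python
from h import *
import pickle
s,c=cap('wrist'); pickle.dump((s,c),open('w1.pkl','wb')); save(c['img'],'w1.png',1.5)
print(s['position'],s['orientation'],s['q'].round(1)); print(1.5*proj(c,[.418,.12,.081],s),1.5*proj(c,[.418,.12,.022],s))
```

```text
[0.41940006 0.11671553 0.26936754] [-1.79955051e+02  1.95203237e-02  1.06222579e+02] [  6.3  -9.7 118.9  -0.   70.9  -9.9]
[380.73550787 271.0312417 ] [380.93449554 247.4823812 ]
```

View pics/w1.png

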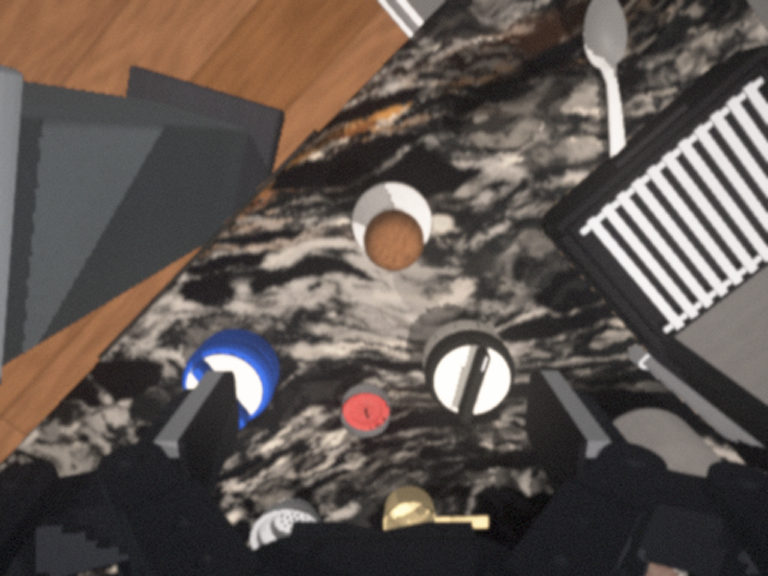

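The tamper shows its grip top at (393,240) over its foot at (392,221). The black timer's face is at (472,380), the blue timer at (233,380) and the tea light at (366,411).

Run:
```python
from h import *
import pickle
s,c=pickle.load(open('w1.pkl','rb'))
for n,p,z in [('grip',(393,239),.078),('foot',(392,221),.020),('timerface',(472,380),.038),('bar1',(485,352),.052),('bar2',(466,418),.052),('tea',(366,411),.015)]: print(n,ray(c,np.array(p)/1.5,z,s).round(4))
```

```text
grip [0.4196 0.1383 0.078 ]
foot [0.4201 0.1386 0.02  ]
timerface [0.5022 0.0522 0.038 ]
bar1 [0.4989 0.0795 0.052 ]
bar2 [0.5029 0.0308 0.052 ]
tea [ 0.4424 -0.0046  0.015 ]
```

```bash
python3 -c "
from h import *
print(inc([.42,.1385,.108],107))"
```

```text
(array([ 21.,   7., 161.]), np.float64(-0.8), array([0.4195, 0.1165, 0.2695]), array([-1.7998e+02,  2.0000e-02,  1.0619e+02]), 'open', 0.0854, 'F', array([-0.4, -0.6,  1.2]), 't', 2.03)
```

Emit:
carry_out:
  increments:
    - [21,7,30,0,1]
    - [21,7,70,0,1]
    - [21,7,110,0,1]
    - [21,7,140,0,1]
    - [21,7,161,0,1]
    - [21,7,161,0,1]
    - [21,7,161,0,0]
    - [21,7,161,0,0]
    - [21,7,161,0,0]
    - [21,7,161,0,0]
    - [21,7,161,0,0]
    - [21,7,161,0,0]

```text
t: 3.03
position: [0.4218, 0.1399, 0.1107]
orientation: [179.8, 0.0, 106.3]
force: [-2.2, -0.3, 6.0]
opening: 0.0311
grasp_force: 58.7
```

Emit:
carry_out:
  increments:
    - [0,0,-40,0,0]
    - [0,0,-80,0,0]
    - [0,0,-120,0,0]
    - [-35,-6,-145,3,0]
    - [-70,-12,-149,6,0]
    - [-105,-18,-149,9,0]
    - [-140,-24,-149,12,0]
    - [-175,-30,-149,15,0]
    - [-210,-36,-149,18,0]
    - [-245,-42,-149,21,0]
    - [-280,-48,-149,24,0]
    - [-315,-54,-149,27,0]

```text
t: 4.03
position: [0.4566, -0.1792, 0.2577]
orientation: [180.0, -0.0, 79.1]
force: [0.3, 0.3, -3.2]
opening: 0.0314
grasp_force: 60.5
```

```bash
python3 -c "
from h import *
print(inc([.48,-.326,.26],72))"
```

```text
(array([-140.,   51.,   -2.]), np.float64(7.1), array([ 0.4566, -0.1792,  0.2577]), array([ 1.7999e+02, -1.0000e-02,  7.9140e+01]), 'open', 0.0314, 'F', array([ 0.3,  0.3, -3.2]), 't', 4.03)
```

Emit:
carry_out:
  increments:
    - [-35,13,0,3,0]
    - [-70,26,0,6,0]
    - [-105,38,0,7,0]
    - [-130,48,0,7,0]
    - [-140,51,0,7,0]
    - [-140,51,0,7,0]
    - [-140,51,0,7,0]
    - [-140,51,0,7,0]

```text
t: 4.7
position: [0.4808, -0.323, 0.2571]
orientation: [-179.9, -0.1, 72.3]
force: [-0.4, -0.6, -2.9]
opening: 0.0313
grasp_force: 60.5
```

Run:
```python
from h import *
import pickle
s,c=cap('wrist'); pickle.dump((s,c),open('w2.pkl','wb')); save(c['img'],'w2.png',1.5)
print(s['position'],s['orientation'],s['q'].round(1))
for p in [(.5847,-.2966),(.5517,-.3976),(.4986,-.2689),(.4657,-.3697)]:print(1.5*proj(c,[*p,.008],s))
```

```text
[ 0.480812   -0.32295617  0.25707443] [-1.79895264e+02 -9.18072624e-02  7.23448930e+01] [-40.8   9.5 101.1   0.   69.5 -23.2]
[526.01708001 165.60065019]
[512.03359419 322.8348282 ]
[382.93052547 165.2620602 ]
[381.83281433 322.2258436 ]
```

View pics/w2.png

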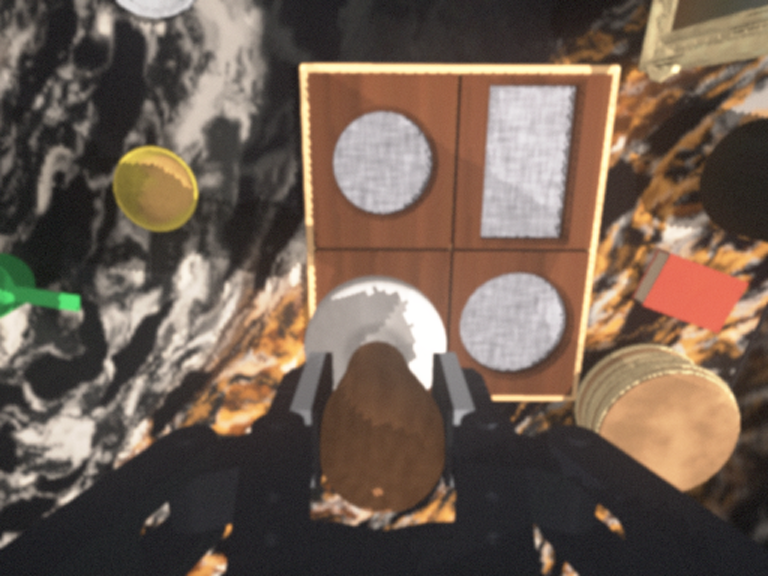

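Wrist view of the organiser: tamper recess at (383,162), bay (529,162), timer recess (512,322), all within 1 to 2 mm of the prediction. The held tamper's foot spans x 306 to 448 with its front edge at y 275.

Run:
```python
from h import *
import pickle
s,c=pickle.load(open('w2.pkl','rb'));im=c['img'];hsv=cv2.cvtColor(im,cv2.COLOR_RGB2HSV)
felt=cv2.inRange(hsv,(0,0,100),(180,50,255))
P={}
for n,u,v in [('tamper',383,162),('scoop',529,162),('timer',512,322)]:
    m=np.zeros_like(felt);a,b=int(u/1.5),int(v/1.5);r=55;m[max(b-r,0):b+r,a-42:a+42]=felt[max(b-r,0):b+r,a-42:a+42]
    k,l,st,ce=cv2.connectedComponentsWithStats(m);i=l[b,a];cs,_=cv2.findContours((l==i).astype(np.uint8),0,1);q=max(cs,key=len)
    q=cv2.convexHull(q)[:,0,:]; W=np.array([ray(c,p,.008,s) for p in q])[:,:2].astype(np.float32)*1000
    (x,y),wh,an=cv2.minAreaRect(W); e=cv2.fitEllipse(W); print(n,st[i],'rect',(x,y),wh,an,'ell',e)
Rt=Rrpy(s['orientation'])
for n,p in [('foot front',(377,275)),('L',(306,335)),('R',(448,335)),('gripL',(320,440)),('gripR',(444,440))]:
    z=s['position'][2]-(.0887 if n[0]!='g' else .05)
    print(n,(Rt.T@(ray(c,np.array(p)/1.5,z,s)-s['position'])*1000).round(1))
```

```text
tamper [ 222   74   66   69 3559] rect (498.2067565917969, -267.62548828125) (62.55348205566406, 61.8077507019043) 72.30201721191406 ell ((498.2554626464844, -267.6206359863281), (62.3853874206543, 62.96211242675781), 147.02577209472656)
scoop [ 321   57   63  102 5606] rect (584.669921875, -295.892333984375) (93.05560302734375, 52.329532623291016) 72.12039184570312 ell ((585.7730712890625, -292.4237365722656), (53.698997497558594, 243.73452758789062), 162.0686492919922)
timer [ 307  182   70   66 3621] rect (551.8583374023438, -397.9388427734375) (72.71444702148438, 71.96729278564453) 74.93916320800781 ell ((551.6669311523438, -397.6483459472656), (72.13619995117188, 73.9416275024414), 123.81060791015625)
foot front [29.5 -1.5 88.8]
L [  7.8 -26.4  88.8]
R [ 7.7 23.2 88.7]
gripL [ -8.2 -17.5  50. ]
gripR [-8.2 17.6 50. ]
```

```bash
python3 -c "
from h import *
print(inc([.4989,-.2709,.119],72.2))"
```

```text
(array([ 55.,   1., 138.]), np.float64(0.2), array([ 0.4809, -0.3228,  0.2572]), array([-1.7992e+02, -7.0000e-02,  7.2380e+01]), 'open', 0.0317, 'F', array([-0.1, -0.4, -2.8]), 't', 4.75)
```

Emit:
carry_out:
  increments:
    - [30,1,20,0,0]
    - [55,1,50,0,0]
    - [55,1,85,0,0]
    - [55,1,115,0,0]
    - [55,1,128,0,0]
    - [55,1,134,0,0]
    - [55,1,138,0,0]
    - [55,1,138,0,0]
    - [55,1,138,0,0]

```text
t: 5.5
position: [0.4994, -0.2727, 0.1206]
orientation: [179.9, -0.0, 72.3]
force: [-0.1, 1.3, -3.9]
opening: 0.0312
grasp_force: 61.6
```

Emit:
carry_out:
  increments:
    - [1,0,1,0,0]
    - [1,0,2,0,0]
    - [1,0,2,0,0.5]
    - [1,0,2,0,0.7]
    - [1,0,2,0,0.7]
    - [1,0,-30,0,0.7]
    - [1,0,-70,0,0.8]
    - [-10,0,-110,0,1]
    - [-30,0,-130,0,1]
    - [-50,0,-130,0,1]
    - [-50,0,-130,0,1]
    - [-50,0,-130,0,1]

```text
t: 6.5
position: [0.4837, -0.3214, 0.2506]
orientation: [179.9, 0.0, 72.2]
force: [0.2, 0.6, -0.7]
opening: 0.0852
grasp_force: 0.0
```

Run:
```python
from h import *
s,c=cap('wrist'); save(c['img'][60:300,150:450],'w3.png',2)
t,ct=cap('top'); save(ct['img'][100:220,90:400],'t3.png',2.5)
print(s['position'],s['q'].round(1))
for z in(.030,.089): print((proj(c,[.4983,-.2676,z],s)-[150,60])*2)
print(inc([.475,.045,.24],90))
import pickle;pickle.dump((t,ct),open('t3.pkl','wb'))
```

```text
[ 0.48372387 -0.321365    0.2506474 ] [-40.5  10.  101.3   0.   68.6 -22.7]
[201.5931969  105.80725956]
[200.25360074 116.98175059]
(array([ 345., -119.,    9.]), np.float64(-17.7), array([ 0.4834, -0.3197,  0.2488]), array([-1.7992e+02, -6.0000e-02,  7.2280e+01]), 'open', 0.0855, 'F', array([ 0.6,  0.5, -1.4]), 't', 6.6)
```

View pics/w3.png

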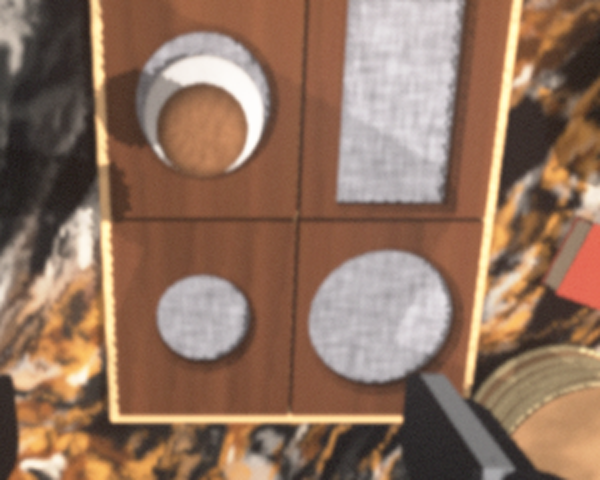

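The tamper stands in its recess: foot centred at about (204,115) in the crop, 4 mm off centre, its apparent size matching the floor height, and the grip in line above the foot. On to the timer.

Emit:
carry_out:
  increments:
    - [35,-22,0,-7,1]
    - [70,-45,5,-14,1]
    - [105,-68,10,-21,1]
    - [140,-90,15,-28,1]
    - [174,-112,20,-35,1]
    - [210,-114,25,-42,1]
    - [245,-114,29,-49,1]
    - [280,-112,29,-56,1]
    - [310,-108,29,-63,1]
    - [335,-103,29,-70,1]
    - [350,-100,29,-77,1]
    - [358,-98,29,-84,1]

```text
t: 7.6
position: [0.499, 0.0535, 0.2196]
orientation: [180.0, -0.1, 156.9]
force: [-0.8, -1.0, 1.5]
opening: 0.0853
grasp_force: 0.0
```

```bash
python3 -c "
from h import *
print(inc([.5,.051,.22],175),ctrl.sense()['q'].round(1))"
```

```text
(array([-2., -2., -0.]), np.float64(-18.1), array([0.499 , 0.0535, 0.2196]), array([ 1.7999e+02, -1.1000e-01,  1.5685e+02]), 'open', 0.0853, 'F', array([-0.8, -1. ,  1.5]), 't', 7.6) [-1.90e+00  2.70e+00  1.13e+02  1.00e-01  6.44e+01 -6.88e+01]
```

Emit:
carry_out:
  increments:
    - [0,0,0,-7,1]
    - [0,0,0,-14,1]
    - [0,0,0,-18,1]
    - [0,0,0,-18,1]
    - [0,0,0,-18,1]

```text
t: 8.02
position: [0.4985, 0.0513, 0.2197]
orientation: [180.0, -0.1, 174.2]
force: [-0.4, -0.5, -0.7]
opening: 0.0858
grasp_force: 0.0
```

Run:
```python
from h import *
import pickle
s,c=cap('wrist'); save(c['img'],'w4.png',1.2);pickle.dump((s,c),open('w4.pkl','wb'))
print(s['position'],s['orientation'],1.2*proj(c,[.502,.052,.038],s))
```

```text
[0.49846149 0.05128403 0.21968083] [ 1.79998318e+02 -1.11472876e-01  1.74243574e+02] [306.71939511 229.5862181 ]
```

View pics/w4.png

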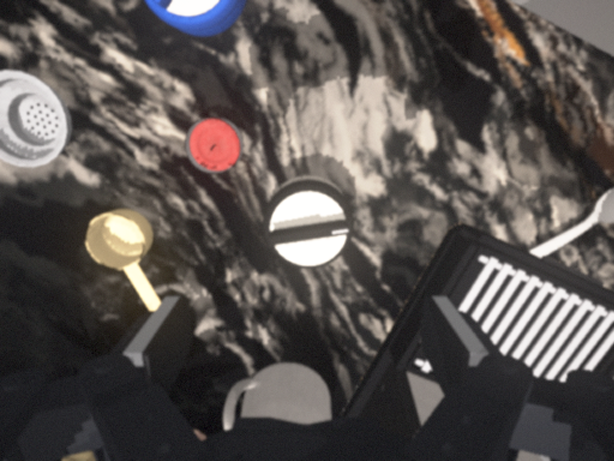

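The timer's face is centred at (308,229), against a prediction of (307,230). The drip tray corner is at (460,230) and the jug's near edge at (285,365). I'll check clearances for the fingers.

Run:
```python
from h import *
import pickle
s,c=pickle.load(open('w4.pkl','rb'))
for n,p,z in [('tray',(460,230),.04),('tray2',(345,415),.04),('jug',(285,365),.1),('jugtopL',(228,400),.1),('scoopbowl',(119,240),.025),('scooptip',(152,308),.025),('face',(308,229),.038),('basket',(32,118),.026)]: print(n,ray(c,np.array(p)/1.2,z,s).round(4))
print(inc([.502,.0515,.092],174))
```

```text
tray [0.512  0.1534 0.04  ]
tray2 [0.6539 0.0665 0.04  ]
jug [0.5614 0.0335 0.1   ]
jugtopL [ 0.5817 -0.0022  0.1   ]
scoopbowl [ 0.5002 -0.0819  0.025 ]
scooptip [ 0.5554 -0.07    0.025 ]
face [0.5017 0.0529 0.038 ]
basket [ 0.4126 -0.1177  0.026 ]
(array([ -3.,   1., 128.]), np.float64(0.2), array([0.4986, 0.0511, 0.2199]), array([-1.8000e+02, -9.0000e-02,  1.7424e+02]), 'open', 0.0856, 'F', array([-1.2, -0.2,  0.2]), 't', 8.07)
```

Emit:
carry_out:
  increments:
    - [-3,1,35,0,1]
    - [-3,1,70,0,1]
    - [-3,1,105,0,1]
    - [-3,1,128,0,1]
    - [-3,1,136,0,1]
    - [-3,1,136,0,1]
    - [-3,1,136,0,0]
    - [-3,1,136,0,0]
    - [-3,1,136,0,0]
    - [-3,1,136,0,0]
    - [-3,1,136,0,0]

```text
t: 8.98
position: [0.5047, 0.0512, 0.0872]
orientation: [180.0, 0.3, 174.3]
force: [0.2, -0.8, 6.9]
opening: 0.0609
grasp_force: 65.4
```

Emit:
carry_out:
  increments:
    - [0,0,-40,0,0]
    - [15,-5,-80,0,0]
    - [35,-25,-110,1,0]
    - [48,-60,-113,2,0]
    - [55,-95,-113,3,0]
    - [52,-130,-113,4,0]
    - [48,-165,-113,5,0]
    - [44,-200,-113,6,0]
    - [40,-235,-113,7,0]
    - [36,-270,-113,8,0]
    - [30,-305,-113,9,0]
    - [8,-335,-113,10,0]

```text
t: 9.98
position: [0.4587, -0.2829, 0.1974]
orientation: [180.0, -0.2, 164.1]
force: [1.0, 0.3, -1.8]
opening: 0.0611
grasp_force: 65.7
```

```bash
python3 -c "
from h import *
print(inc([.5518,-.3977,.2],162.2),ctrl.sense()['q'].round(1))"
```

```text
(array([-121.,  -85.,   -3.]), np.float64(1.9), array([ 0.4587, -0.2829,  0.1974]), array([ 1.8000e+02, -1.5000e-01,  1.6414e+02]), 'open', 0.0611, 'F', array([ 1. ,  0.3, -1.8]), 't', 9.98) [-3.910e+01  8.900e+00  1.089e+02 -1.000e-01  6.240e+01 -1.132e+02]
```

Emit:
carry_out:
  increments:
    - [-30,-22,0,1,0]
    - [-60,-44,0,2,0]
    - [-90,-66,0,2,0]
    - [-110,-82,0,2,0]
    - [-117,-88,0,2,0]
    - [-117,-88,0,2,0]
    - [-117,-88,0,2,0]
    - [-117,-88,0,2,0]

```text
t: 10.65
position: [0.5489, -0.396, 0.197]
orientation: [179.9, -0.1, 162.3]
force: [0.0, -0.1, -1.0]
opening: 0.061
grasp_force: 65.7
```

Run:
```python
from h import *
import pickle
s,c=cap('wrist'); save(c['img'],'w5.png',1.2);pickle.dump((s,c),open('w5.pkl','wb'))
print(s['position'],s['orientation'])
```

```text
[ 0.54887914 -0.39602907  0.1970335 ] [ 1.79925832e+02 -1.37981572e-01  1.62324979e+02]
```

View pics/w5.png

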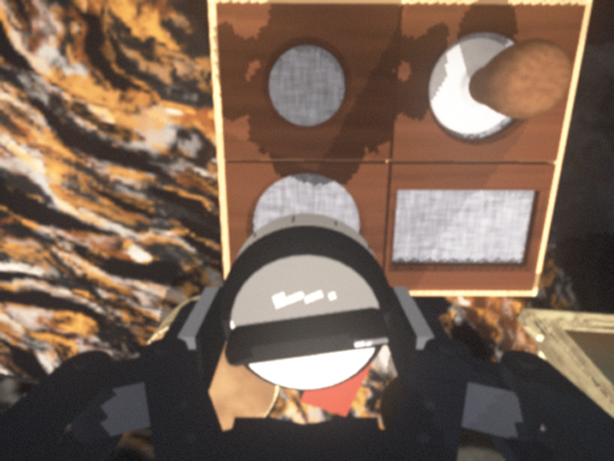

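The held timer's face is centred at (307,321) with its bar in line. The tamper is visible standing at (475,88).

Run:
```python
from h import *
import pickle
s,c=pickle.load(open('w5.pkl','rb'));Rt=Rrpy(s['orientation'])
for p in [(307,321),(307,253),(307,390),(228,325),(391,325)]:
    print((Rt.T@(ray(c,np.array(p)/1.2,s['position'][2]-.049,s)-s['position'])*1000).round(1))
off=Rt@np.array([(Rt.T@(ray(c,np.array((307,321))/1.2,s['position'][2]-.049,s)-s['position']))[0],0,0])
print(off); print(inc([.5518-off[0],-.3977-off[1],.096],162.2))
```

```text
[ 4.3  0.9 49. ]
[29.1  0.9 49.1]
[-23.8   0.9  48.9]
[  2.8 -26.3  49. ]
[ 2.7 29.7 49. ]
[-4.09768771e-03  1.30577085e-03  1.03571238e-05]
(array([ -8.,  -1., 101.]), np.float64(0.1), array([ 0.5489, -0.3959,  0.1972]), array([ 1.7994e+02, -1.2000e-01,  1.6234e+02]), 'open', 0.0607, 'F', array([-0.2,  0. , -1.5]), 't', 10.7)
```

Emit:
carry_out:
  increments:
    - [-6,-1,30,0,0]
    - [-6,-1,60,0,0]
    - [-6,-1,85,0,0]
    - [-6,-1,94,0,0]
    - [-6,-1,99,0,0]
    - [-6,-1,101,0,0]
    - [-6,-1,101,0,0]
    - [-6,-1,101,0,0]

```text
t: 11.37
position: [0.5564, -0.4012, 0.0989]
orientation: [-179.9, 0.2, 162.3]
force: [0.5, 0.4, -1.3]
opening: 0.0613
grasp_force: 65.6
```

Emit:
carry_out:
  increments:
    - [1,1,2,0,0]
    - [1,1,4,0,0]
    - [1,1,4,0,0]
    - [1,1,4,0,0]
    - [1,1,4,0,0]

```text
t: 11.78
position: [0.5557, -0.4, 0.0953]
orientation: [-179.9, 0.2, 162.3]
force: [-1.4, 0.1, 6.0]
opening: 0.0607
grasp_force: 66.2
```

Emit:
carry_out:
  increments:
    - [0,0,0,0,0.5]
    - [0,0,0,0,0.95]
    - [0,0,0,0,0.95]
    - [0,0,-20,0,1]
    - [0,0,-60,0,1]
    - [0,0,-100,0,1]
    - [20,20,-125,0,1]
    - [48,48,-125,0,1]
    - [76,76,-125,0,1]
    - [104,104,-125,0,1]
    - [132,132,-125,0,1]
    - [160,160,-125,0,1]

```text
t: 12.78
position: [0.4497, -0.1966, 0.2175]
orientation: [180.0, 0.0, 162.3]
force: [0.9, -0.2, 0.4]
opening: 0.0856
grasp_force: 0.0
```

Emit:
carry_out:
  increments:
    - [28,28,0,0,1]
    - [50,50,0,0,1]
    - [59,59,0,0,1]
    - [59,59,0,0,1]
    - [59,59,0,0,1]
    - [59,59,0,0,1]

```text
t: 13.28
position: [0.4139, -0.1252, 0.2184]
orientation: [-180.0, 0.1, 162.3]
force: [-0.4, 0.2, -0.5]
opening: 0.0854
grasp_force: 0.0
```

Run:
```python
from h import *
import pickle
s,c=cap('wrist');pickle.dump((s,c),open('w6.pkl','wb'))
t,ct=cap('top');pickle.dump((t,ct),open('t6.pkl','wb'))
a=cv2.resize(c['img'],None,fx=1.2,fy=1.2); b=cv2.resize(ct['img'][90:210,260:400],None,fx=1.2,fy=1.2*1)
b=cv2.resize(b,None,fx=1.0,fy=1.0); a[:b.shape[0],:b.shape[1]]=b; save(a,'w6.png')
print(s['position'],s['orientation'],s['q'].round(1)); print(1.2*proj(c,[.4126,-.1177,.026],s))
for n,p in [('timer',[.5518,-.3977,.046]),('tamper',[.4983,-.2676,.03])]: print(n,(proj(ct,p)-[260,90])*1.2)
```

```text
[ 0.41385675 -0.12517543  0.21837152] [-1.79950886e+02  1.38880203e-01  1.62278852e+02] [-26.1  -6.4 121.9  -0.   64.3 -98.4]
[315.07244764 214.38594123]
timer [109.56753444  64.21740468]
tamper [44.97524984 90.48389521]
```

View pics/w6.png

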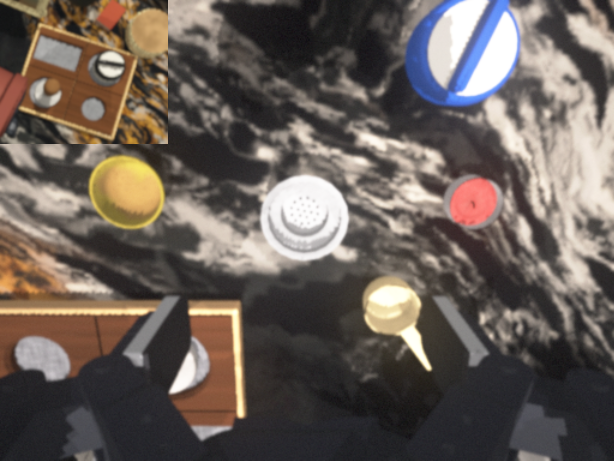

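The inset shows the timer in the largest recess at (109,66), against an expected (110,64). The basket's rim is centred at (305,218). The scoop's bowl is at (391,306), with its handle running to (428,368).

Run:
```python
from h import *
import pickle
s,c=pickle.load(open('w6.pkl','rb'))
for n,p,z in [('rim',(305,218),.025),('L',(261,218),.025),('R',(349,218),.025),('scoopbowl',(391,304),.025),('tip',(429,368),.025)]: print(n,ray(c,np.array(p)/1.2,z,s).round(4))
p=ray(c,np.array((305,218))/1.2,.025,s); p[2]=.080; print(inc(p,162.3))
```

```text
rim [ 0.4132 -0.1252  0.025 ]
L [ 0.4039 -0.1543  0.025 ]
R [ 0.4225 -0.0961  0.025 ]
scoopbowl [ 0.496  -0.0845  0.025 ]
tip [ 0.5594 -0.0698  0.025 ]
(array([  1.,  -0., 138.]), np.float64(-0.1), array([ 0.4138, -0.1254,  0.2182]), array([-1.7997e+02,  8.0000e-02,  1.6223e+02]), 'open', 0.0853, 'F', array([ 0.1,  0.2, -0.1]), 't', 13.38)
```

Emit:
carry_out:
  increments:
    - [1,0,35,0,1]
    - [1,0,70,0,1]
    - [1,0,105,0,1]
    - [1,0,128,0,1]
    - [1,0,137,0,1]
    - [1,0,137,0,1]
    - [1,0,137,0,0]
    - [1,0,137,0,0]
    - [1,0,137,0,0]
    - [1,0,137,0,0]

```text
t: 14.22
position: [0.4137, -0.1248, 0.0836]
orientation: [-179.9, 0.2, 162.3]
force: [-3.0, -0.2, 7.4]
opening: 0.0542
grasp_force: 62.0
```

Emit:
carry_out:
  increments:
    - [0,0,-40,0,0]
    - [0,0,-80,0,0]
    - [0,0,-115,0,0]
    - [-18,-32,-117,0,0]
    - [-36,-64,-117,0,0]
    - [-54,-96,-117,0,0]
    - [-72,-128,-117,0,0]
    - [-90,-160,-117,0,0]
    - [-108,-190,-117,0,0]
    - [-124,-217,-117,0,0]
    - [-124,-217,-117,0,0]
    - [-124,-217,-117,0,0]

```text
t: 15.22
position: [0.4644, -0.3701, 0.1996]
orientation: [-179.9, 0.2, 162.2]
force: [-0.4, 0.4, -0.5]
opening: 0.0539
grasp_force: 63.8
```

Run:
```python
from h import *
import pickle
s,c=cap('wrist'); save(c['img'],'w7.png',1.5);pickle.dump((s,c),open('w7.pkl','wb'))
print(s['position'],s['orientation'],s['opening'])
```

```text
[ 0.46441943 -0.37014946  0.19957909] [-1.79922816e+02  1.74291092e-01  1.62173047e+02] 0.053937264293046114
```

View pics/w7.png

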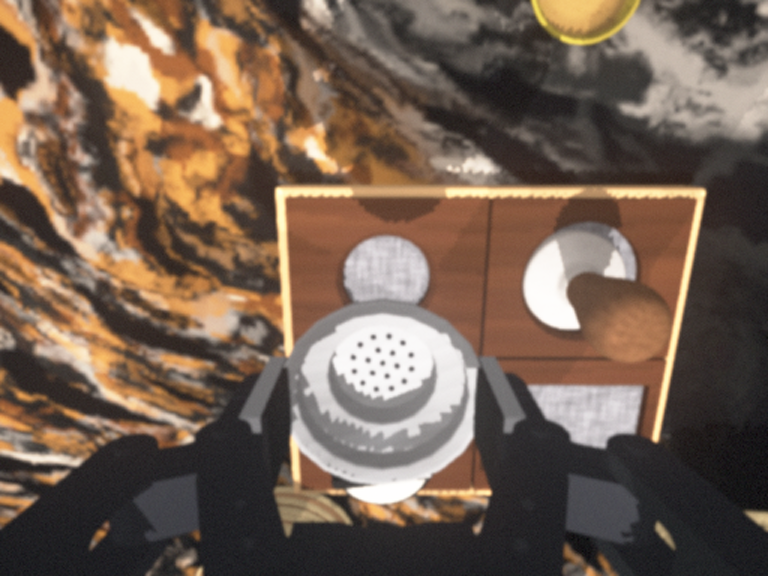

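The basket hangs level in the fingers, rim x 288 to 481, y 300 to 484. Its recess shows behind at (386,273).

Run:
```python
from h import *
import pickle
s,c=pickle.load(open('w7.pkl','rb'));Rt=Rrpy(s['orientation']);P=s['position']
for tz in (.045,.05,.055,.06,.065):
    f=lambda p:(Rt.T@(ray(c,np.array(p)/1.5,P[2]-tz,s)-P)*1000).round(1)
    print(tz,'L',f((288,385)),'R',f((481,385)),'far',f((384,300)),'near',f((384,484)))
print('bottom disc tz.08', [(Rt.T@(ray(c,np.array(p)/1.5,P[2]-.081,s)-P)*1000).round(1) for p in [(384,360)]])
print('recess',ray(c,np.array((386,271))/1.5,.008,s)); print(inc([.4654,-.3694,.1],162.2))
```

```text
0.045 L [ 11.4 -24.2  45. ] R [11.4 26.3 44.9] far [34.9  0.9 44.9] near [-19.5   0.9  45.1]
0.05 L [  8.7 -25.3  50. ] R [ 8.7 27.4 49.9] far [33.2  0.9 49.9] near [-23.5   1.   50.1]
0.055 L [  6.  -26.4  55. ] R [ 6.  28.5 54.9] far [31.6  0.9 54.9] near [-27.6   1.   55.1]
0.06 L [  3.3 -27.4  60. ] R [ 3.3 29.6 60. ] far [29.9  1.  59.9] near [-31.6   1.   60.1]
0.065 L [  0.6 -28.5  65. ] R [ 0.6 30.8 65. ] far [28.2  1.  64.9] near [-35.7   1.   65.1]
bottom disc tz.08 [array([ 1.4,  1.1, 81. ])]
recess [ 0.4633689  -0.36738562  0.008     ]
(array([-2., -0., 99.]), np.float64(0.0), array([ 0.464 , -0.3685,  0.1989]), array([-1.7998e+02,  8.0000e-02,  1.6224e+02]), 'open', 0.0542, 'F', array([-0.2, -0.2, -0.6]), 't', 15.27)
```

Emit:
carry_out:
  increments:
    - [-2,-1,35,0,0]
    - [-2,-1,70,0,0]
    - [-2,-1,92,0,0]
    - [-2,-1,100,0,0]
    - [-2,-1,104,0,0]
    - [-2,-1,105,0,0]
    - [-2,-1,105,0,0]
    - [-2,-1,106,0,0]
    - [-2,-1,107,0,0]
    - [-2,-1,107,0,0]
    - [-2,-1,107,0,0]

```text
t: 16.18
position: [0.4659, -0.3702, 0.0918]
orientation: [-180.0, 0.1, 162.3]
force: [0.0, 0.7, 2.2]
opening: 0.0539
grasp_force: 64.0
```

Emit:
carry_out:
  increments:
    - [0,0,1,0,0]
    - [0,0,1,0,0.5]
    - [0,0,1,0,0.9]
    - [0,0,1,0,0.9]
    - [0,0,-20,0,0.95]
    - [0,0,-60,0,1]
    - [0,0,-100,0,1]
    - [20,30,-108,-4,1]
    - [40,60,-108,-8,1]
    - [60,92,-108,-12,1]
    - [80,124,-108,-17,1]
    - [92,150,-108,-22,1]

```text
t: 17.18
position: [0.4215, -0.1962, 0.1978]
orientation: [179.9, -0.1, -175.5]
force: [0.9, 0.2, -0.6]
opening: 0.0855
grasp_force: 0.0
```

```bash
python3 -c "
from h import *
print(inc([.498,-.083,.2],192.7))"
```

```text
(array([-85., 107.,  -2.]), np.float64(-8.2), array([ 0.4215, -0.1962,  0.1978]), array([ 1.7989e+02, -1.0000e-01, -1.7548e+02]), 'open', 0.0855, 'F', array([ 0.9,  0.2, -0.6]), 't', 17.18)
```

Emit:
carry_out:
  increments:
    - [-20,35,0,-5,1]
    - [-45,68,0,-8,1]
    - [-68,95,0,-8,1]
    - [-82,105,0,-8,1]
    - [-82,105,0,-8,1]
    - [-82,105,0,-8,1]
    - [-82,105,0,-8,1]
    - [-82,105,0,-8,1]

```text
t: 17.85
position: [0.4964, -0.0888, 0.1982]
orientation: [180.0, -0.1, -167.8]
force: [-0.5, -0.4, -0.5]
opening: 0.0854
grasp_force: 0.0
```

Run:
```python
from h import *
import pickle
s,c=cap('wrist');pickle.dump((s,c),open('w8.pkl','wb'))
t,ct=cap('top');pickle.dump((t,ct),open('t8.pkl','wb'))
a=cv2.resize(c['img'],None,fx=1.2,fy=1.2); b=cv2.resize(ct['img'][105:205,275:375],None,fx=2,fy=2)
a[:200,:200]=b; save(a,'w8.png')
print(s['position'],s['orientation'],s['q'].round(1)); print(1.2*proj(c,[.498,-.083,.025],s))
for n,p in [('timer',[.5518,-.3977,.046]),('tamper',[.4983,-.2676,.03]),('basket',[.4654,-.3694,.034])]: print(n,(proj(ct,p)-[275,105])*2)
```

```text
[ 0.49640533 -0.08875272  0.19820131] [ 1.79985924e+02 -6.66229057e-02 -1.67780635e+02] [ -18.1    4.7  113.5   -0.    61.9 -120.3]
[313.32697389 232.12040501]
timer [152.61255739  77.0290078 ]
tamper [ 44.95874973 120.80649201]
basket [128.59854334 147.99391917]
```

View pics/w8.png

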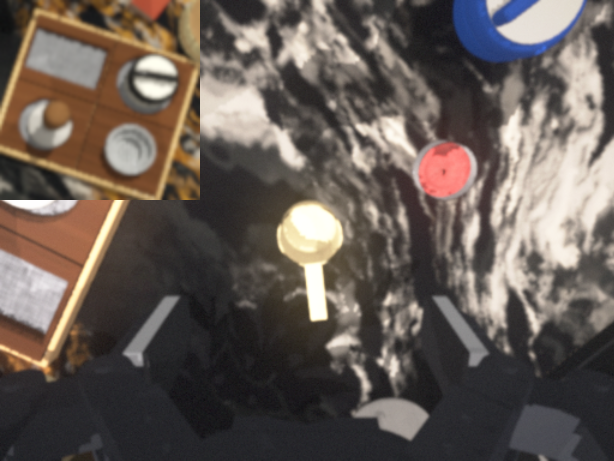

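The inset shows the basket in its recess at (129,149), expected (129,148), with the timer and tamper as placed. The scoop's bowl is at (311,231) and its handle end at (318,320).

Run:
```python
from h import *
import pickle
s,c=pickle.load(open('w8.pkl','rb'));hsv=cv2.cvtColor(c['img'],cv2.COLOR_RGB2HSV)
m=cv2.inRange(hsv,(15,35,110),(35,255,255));M=np.zeros_like(m);M[160:275,220:300]=m[160:275,220:300]
k,l,st,ce=cv2.connectedComponentsWithStats(M);i=1+np.argmax(st[1:,4]);print(st[i])
ys,xs=np.where(l==i);W=np.array([ray(c,(x,y),.025,s) for x,y in zip(xs,ys)]);Rt=Rrpy(s['orientation'])
T=(W-s['position'])@Rt*1000   # tool coords
print('x',T[:,0].min().round(1),T[:,0].max().round(1))
for a in np.arange(-55,40,6):
    q=T[(T[:,0]>=a)&(T[:,0]<a+6)]
    if len(q)>4: print(a,q[:,1].min().round(1),q[:,1].max().round(1))
```

```text
[ 230  160   66  108 2739]
x -67.4 23.5
-55 -13.5 33.3
-49 -13.5 32.4
-43 -6.0 32.2
-37 -4.3 23.9
-31 -5.9 13.3
-25 -13.0 17.9
-19 -17.7 23.3
-13 -19.1 30.2
-7 -19.1 31.0
-1 -18.9 30.0
5 -14.9 31.3
11 -12.5 31.1
17 -4.8 30.2
23 5.8 21.7
```

Run:
```python
from h import *
import pickle
s,c=pickle.load(open('w8.pkl','rb'));Rt=Rrpy(s['orientation'])
f=lambda p,z=.025:((Rt.T@(ray(c,np.array(p)/1.2,z,s)-s['position']))*1000).round(1)[:2]
for n,p in [('handle a',(315,268)),('handle end',(318.5,320)),('L',(278,233)),('R',(342,233)),('top',(311,201)),('bottom',(311,266))]: print(n,f(p),f(p,.012))
im=c['img'][155:280,215:305]; save(im,'w8c.png',4.5)
```

```text
handle a [-28.1   6.5] [-33.5   6.8]
handle end [-67.1   9.2] [-74.6   9.6]
L [ -3.6 -17.7] [ -7.7 -18.7]
R [-3.6 23.9] [-7.7 25.1]
top [17.7  3.7] [14.7  3.8]
bottom [-26.6   3.8] [-32.   4.]
```

View pics/w8c.png

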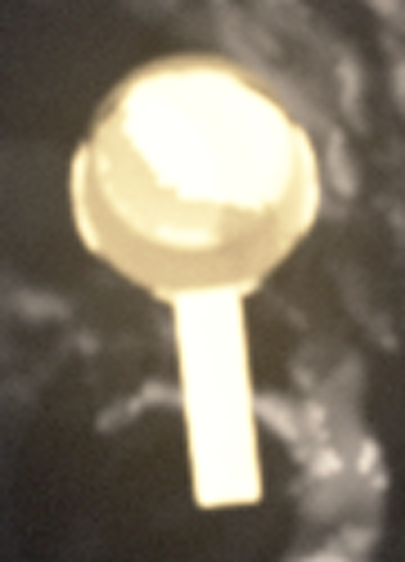

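The crop shows the bowl centred at (195,173) and 42 mm wide, matching the size given. The handle end is at (228,503), 62 mm from the bowl's centre, and it is turned 5.6° from the tool's x axis.

Emit:
carry_out:
  increments:
    - [-5,3,20,-6,1]
    - [-5,3,55,-6,1]
    - [-5,3,85,-6,1]
    - [-5,3,106,-6,1]
    - [-5,3,116,-6,1]
    - [-5,3,116,-6,1]
    - [-5,3,116,-6,0]
    - [-5,3,116,-6,0]
    - [-5,3,116,-6,0]
    - [-5,3,116,-6,0]
    - [-5,3,116,-6,0]
    - [-5,3,116,-6,0]

```text
t: 18.95
position: [0.503, -0.0844, 0.085]
orientation: [-179.9, 0.1, -161.7]
force: [-1.7, 0.5, 6.2]
opening: 0.0385
grasp_force: 59.7
```

Emit:
carry_out:
  increments:
    - [0,0,-30,0,0]
    - [5,0,-65,0,0]
    - [20,-10,-95,7,0]
    - [45,-25,-112,14,0]
    - [70,-50,-115,21,0]
    - [90,-80,-115,28,0]
    - [109,-110,-115,35,0]
    - [109,-128,-115,42,0]
    - [109,-128,-115,49,0]
    - [109,-128,-115,56,0]
    - [109,-128,-115,63,0]
    - [109,-128,-115,70,0]

```text
t: 19.95
position: [0.4384, -0.2401, 0.1985]
orientation: [180.0, 0.1, 127.9]
force: [0.2, 0.7, -0.6]
opening: 0.0381
grasp_force: 60.8
```

Emit:
carry_out:
  increments:
    - [0,0,0,7,0]
    - [0,0,0,14,0]
    - [0,0,0,21,0]
    - [0,0,0,28,0]
    - [0,0,0,35,0]
    - [0,0,0,42,0]
    - [0,0,0,49,0]
    - [0,0,0,56,0]
    - [0,0,0,56,0]
    - [0,0,0,56,0]

```text
t: 20.78
position: [0.4384, -0.2397, 0.1983]
orientation: [179.9, 0.0, 72.5]
force: [0.1, -0.1, -0.3]
opening: 0.0384
grasp_force: 60.8
```

Run:
```python
from h import *
import pickle
from scipy.optimize import least_squares
s,w=cap('wrist');_,sc=cap('scene');_,tp=cap('top');pickle.dump((s,w,sc,tp),open('w9.pkl','wb'))
r=lambda i,a,b:cv2.resize(i,(a,b),interpolation=cv2.INTER_CUBIC)
d=pickle.load(open('d0.pkl','rb'))
A=r(w['img'],400,300);B=r(sc['img'][0:150,200:400],400,300);C=r(d['top'][1]['img'][0:150,150:350],400,300);D=r(tp['img'][0:150,150:350],400,300)
save(np.vstack([np.hstack([A,B]),np.hstack([C,D])]),'w9.png')
print(s['position'],s['orientation'],s['q'].round(1),s['opening'],s['force'].round(1))
Rc,o=cam(tp); q=proj(tp,[o[0],o[1],0.]);print('nadir full px',q)
Q=[(-77.07,12.43,92.44,.207,-.59,.304),(-40.8,9.5,101.1,.4808,-.323,.2571),(-40.5,10,101.3,.4835,-.3205,.2497),(-1.9,2.7,113,.499,.0535,.2196),(-26.1,-6.4,121.9,.4139,-.1252,.2184),(-18.1,4.7,113.5,.4964,-.0888,.1982),(6.3,-9.7,118.9,.4195,.1165,.2694),(*s['q'][:3],*s['position'])]
def f(p):
    h,a,b,off,r0,ph,ps=p;e=[]
    for q1,q2,q3,x,y,z in Q:
        q1,q2,q3=np.radians([q1,q2,q3]);rr=r0+a*np.sin(q2+ps)+b*np.sin(q2+q3+ph)
        X=rr*np.cos(q1)-off*np.sin(q1);Y=rr*np.sin(q1)+off*np.cos(q1);Z=h+a*np.cos(q2+ps)+b*np.cos(q2+q3+ph);e+=[X-x,Y-y,Z-z]
    return np.array(e)
k=least_squares(f,[.2,.4,.4,.08,0,0,0]);print(k.x.round(3),np.abs(k.fun).max())
```

```text
[ 0.4384075  -0.23972561  0.19828967] [1.79934482e+02 2.23440762e-02 7.24803847e+01] [-36.7   4.  114.2   0.   61.7 -19.2] 0.03841695473245638 [ 0.1 -0.1 -0.3]
nadir full px [244.62929461 248.09778433]
[ 0.064  0.454  0.561  0.07  -0.     0.11   0.001] 0.0005755707494186357
```

View pics/w9.png

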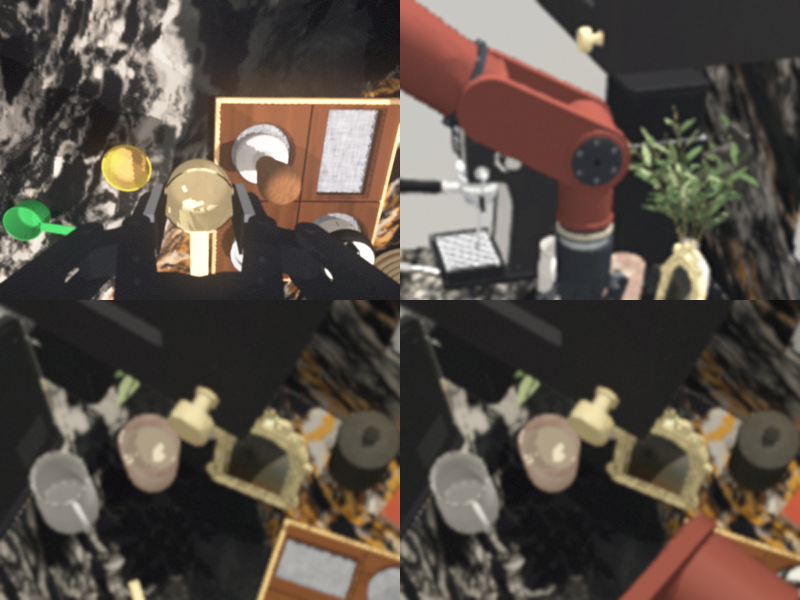

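The composite shows the scoop held level, with its handle straight back. The cabinet's lower front corner is at panel (240,440) in the top view, which is full (270,70), and at about (608,70) in the scene panel, full (304,35). The wrist joint is at scene panel (597,158). Next, the clearance.

Run:
```python
from h import *
import pickle
s,w,sc,tp=pickle.load(open('w9.pkl','rb'))
C1=ray(tp,(270,70),.47);C2=ray(sc,(304,35),.47);print('corner top',C1,'scene',C2)
print('side pts scene',ray(sc,(400,29),.47),'top',ray(tp,(315,2),.47))
q1=np.radians(s['q'][0]);lat=np.array([np.sin(q1),-np.cos(q1),0])
Rc,o=cam(sc);
def pt(px):
    d=Rc@np.linalg.inv(sc['K'])@np.array([*px,1.]);A=np.c_[d,-lat,[0,0,-1.]];x=np.linalg.solve(A,np.array([*s['position'][:2],0])-o);return x[1:]
for p in [(597,158),(597,130),(597,187)]: print('lat,z',pt((200+(p[0]-400)/2,p[1]/2)))
# held scoop in tool coords: rim plane at tz=.085-.025=.06
Rt=Rrpy(s['orientation'])
for p in [(165,195),(234,195),(200,160),(200,232),(200,272)]:print((Rt.T@(ray(w,np.array(p)*1.28,s['position'][2]-.06,s)-s['position'])*1000).round(1))
```

```text
corner top [ 0.54495979 -0.17285464  0.47      ] scene [ 0.55670738 -0.16606196  0.47      ]
side pts scene [ 0.77077646 -0.31693176  0.47      ] top [ 0.65066863 -0.2376058   0.47      ]
lat,z [0.06222843 0.43550766]
lat,z [0.05551919 0.46620349]
lat,z [0.06936842 0.4028411 ]
[  7.3 -19.   60. ]
[ 7.2 19.9 60. ]
[28.2  0.7 60. ]
[-16.9   0.7  60. ]
[-45.9   0.7  60. ]
```

The cabinet corner is at (0.55,-0.17) in both views. The wrist axis is 0.237 m over the TCP and the housing half-width is about 62 mm. I'll come in offset 30 mm away from the cabinet, get low, then slide along the bay.

Emit:
carry_out:
  increments:
    - [-6,35,5,0,0]
    - [-12,70,10,0,0]
    - [-18,105,13,0,0]
    - [-23,135,13,0,0]
    - [-25,152,13,0,0]
    - [-25,156,20,0,0]
    - [-25,156,35,0,0]
    - [-25,156,50,0,0]
    - [-25,156,60,0,0]
    - [-25,156,63,0,0]
    - [-25,156,63,0,0]
    - [-25,156,63,0,0]

```text
t: 21.93
position: [0.5785, -0.3105, 0.1341]
orientation: [-179.9, -0.0, 72.3]
force: [0.7, -0.5, -1.2]
opening: 0.0382
grasp_force: 60.8
```

```bash
python3 -c "
from h import *
print(inc([.5888,-.2815,.097],72.2))"
```

```text
(array([31.,  1., 37.]), np.float64(0.1), array([ 0.5785, -0.3105,  0.1341]), array([-1.7993e+02, -2.0000e-02,  7.2300e+01]), 'open', 0.0382, 'F', array([ 0.7, -0.5, -1.2]), 't', 21.93)
```

Emit:
carry_out:
  increments:
    - [0,0,5,0,0]
    - [5,0,12,0,0]
    - [13,1,19,0,0]
    - [22,1,25,0,0]
    - [29,1,30,0,0]
    - [31,1,34,0,0]
    - [31,1,37,0,0]
    - [31,1,38,0,0]
    - [31,1,38,0,0]
    - [31,1,38,0,0]

```text
t: 22.77
position: [0.5898, -0.2821, 0.0968]
orientation: [180.0, 0.0, 72.3]
force: [0.7, 0.3, 0.4]
opening: 0.0385
grasp_force: 60.8
```

Emit:
carry_out:
  increments:
    - [0,0,1,0,0]
    - [0,0,2,0,0]
    - [0,0,3,0,0]
    - [0,0,4,0,0]
    - [0,0,4,0,0]
    - [0,0,4,0,0]

```text
t: 23.27
position: [0.5897, -0.2819, 0.093]
orientation: [180.0, 0.0, 72.3]
force: [-0.4, 0.8, 1.7]
opening: 0.0381
grasp_force: 61.0
```

Emit:
carry_out:
  increments:
    - [0,0,1,0,0]
    - [0,0,1,0,0.4]
    - [0,0,1,0,0.65]
    - [0,0,1,0,0.65]
    - [0,0,1,0,0.65]
    - [0,0,-10,0,0.65]
    - [0,0,-22,0,0.65]
    - [-12,0,-30,0,0.7]
    - [-28,-5,-40,0,0.8]
    - [-30,-20,-70,0,0.9]
    - [-30,-50,-105,0,1]
    - [-30,-85,-130,0,1]

```text
t: 24.27
position: [0.5047, -0.288, 0.2231]
orientation: [179.7, 0.1, 72.3]
force: [-0.4, -1.2, 1.8]
opening: 0.0857
grasp_force: 0.0
```

Emit:
carry_out:
  increments:
    - [-15,-20,0,0,1]
    - [-30,-35,0,0,1]
    - [-35,-35,0,0,1]
    - [-35,-35,0,0,1]
    - [-35,-35,0,0,1]

```text
t: 24.68
position: [0.4604, -0.3094, 0.2202]
orientation: [179.9, 0.0, 72.2]
force: [0.1, -0.1, -0.2]
opening: 0.0853
grasp_force: 0.0
```

Run:
```python
from h import *
import pickle
s,w=cap('wrist');_,tp=cap('top');pickle.dump((s,w,tp),open('w10.pkl','wb'))
print(s['position'],s['orientation'],s['t'])
print('bay ctr px',proj(w,[.5847,-.2959,.033],s))
# brass mask seen from wrist, only inside the bay block
hsv=cv2.cvtColor(w['img'],cv2.COLOR_RGB2HSV); c=np.array([.5847,-.2959]);bx=np.array([.952,-.306]);by=np.array([.306,.952])
poly=np.array([proj(w,[*(c+a*bx+b*by),.017],s) for a,b in [(-.026,-.046),(.026,-.046),(.026,.046),(-.026,.046)]]).astype(int)
M=cv2.fillPoly(np.zeros(hsv.shape[:2],np.uint8),[poly],255); print('poly',poly.tolist())
m=cv2.inRange(hsv,(12,35,110),(35,255,255))&M
k,l,st,ce=cv2.connectedComponentsWithStats(m);i=1+np.argmax(st[1:,4]);ys,xs=np.where(l==i);print(st[i])
W=np.array([ray(w,(x,y),.033,s) for x,y in zip(xs,ys)])[:,:2]-c;A=np.c_[W@bx,W@by]*1000
for a in np.arange(-55,55,8):
    q=A[(A[:,1]>=a)&(A[:,1]<a+8)]
    if len(q)>3: print(a,q[:,0].min().round(1),q[:,0].max().round(1),len(q))
print('y',A[:,1].min(),A[:,1].max())
```

```text
[ 0.46041347 -0.30938799  0.2201737 ] [1.79877276e+02 2.12184947e-02 7.22247381e+01] 24.6833
bay ctr px [401.42496571 122.09682452]
poly [[356, 174], [416, 174], [433, 60], [366, 60]]
[ 371   66   62   64 2052]
-7 -13.6 13.5 140
1 -22.9 17.6 417
9 -25.3 17.7 393
17 -25.9 17.7 370
25 -24.7 17.7 474
33 -17.4 17.6 258
y -5.279004023999093 40.67310238477098
```

Run:
```python
from h import *
import pickle
s,w,tp=pickle.load(open('w10.pkl','rb'));im=w['img']
hsv=cv2.cvtColor(im,cv2.COLOR_RGB2HSV);c=np.array([.5847,-.2959]);bx=np.array([.952,-.306]);by=np.array([.306,.952])
# rectified tool-plane map at z=.033, 3 mm cells: B brass, f felt(grey), w wood
for b in range(52,-56,-4):
    r=''
    for a in range(-42,43,3):
        u,v=proj(w,[*(c+a/1000*bx+b/1000*by),.033],s).round().astype(int)
        if not(0<=u<512 and 0<=v<384): r+=' ';continue
        h,S,V=hsv[v,u]; r+= 'f' if S<32 else ('B' if S<125 and V>110 and h>15 else ('d' if V<60 else 'w'))
    print('%4d'%b,r)
```

```text
52 BBBBBBBBBBBBBBBBBBBBBBwwBBfww
  48 wwwwwwwwwwwwwwwwwwwwwwwwwwBww
  44 wwwwwfffffffwwwwwwwwwwwwwwBww
  40 wwwwfffffffffffffffwwwwwwwBww
  36 wwwwffffffBBBBBBBBwwwwwwwwBww
  32 wwwwffffBBBfBBBBBBBBwwwwwwBww
  28 wwwwfffBBBfffBBBBBBBBwwwwwBww
  24 wwwwffBBffffffBBBBBBBBwwwwBww
  20 wwwwffBBffffffBBBBBBBBwwwwBww
  16 wwwwffBBffffffBBBBBBBBwwwwBwB
  12 wwwwffBBfffffBBBBBBBBBwwwwBBB
   8 wwwwfffBBffffBBBBBBBBwwwwwBww
   4 wwwwffffBBBBBBBBBBBBwwwwwwBww
   0 wwwwffffffwBBBBBBBBwwwwwwwBww
  -4 wwwwfffffffffffffffwwwwwwwBww
  -8 wwwwfffffffffffffffwwwwwwwBww
 -12 wwwwfffffffffffffffwwwwwwwBww
 -16 wwwwfffffffffffffffwwwwwwwBww
 -20 wwwwfffffffffBfffffwwwwwwwBww
 -24 wwwwfffffffffffffffwwwwwwwBww
 -28 wwwffffffffffBffBffwwwwwwwBww
 -32 wwwwffffffffffffBffwwwwwwwBww
 -36 wwwffffffffffBfffffwwwwwwwBww
 -40 wwwwfffffffffBffffwwwwwwwwBww
 -44 wwwwwwwwwwwwwBBBBwwwwwwwwwBww
 -48 wwwwwwwwwwwwwwwwwwwwwwwwwwBww
 -52 wwwwwwwwwwwwwwwwwwwwwwwwwwBww
```

Run:
```python
from h import *
import pickle
s,w,tp=pickle.load(open('w10.pkl','rb'))
c=np.array([.5847,-.2959]);bx=np.array([.952,-.306]);by=np.array([.306,.952])
def rect(z,n):
    g=np.array([[proj(w,[*(c+a/1000*bx+b/1000*by),z],s) for a in np.arange(-45,46)] for b in np.arange(60,-61,-1)],np.float32)
    return cv2.remap(w['img'],g[...,0],g[...,1],cv2.INTER_LINEAR)
r=rect(.033,0);
I=r.astype(int);
print('column profile a=2 (b from -36..-56): R,G,B');
for b in range(-34,-56,-2): print(b,[I[60-b,45+a].tolist() for a in (0,3)])
print('rows b=-25, -40: V,sat over a')
for b in (-12,-25,-38): print(b,[(a,int(I[60-b,45+a].max()),int(np.ptp(I[60-b,45+a]))) for a in range(-12,16,2)])
print('b=18 edges',[(a,int(I[42,45+a].max()),int(np.ptp(I[42,45+a]))) for a in list(range(-30,-14,2))+list(range(14,30,2))])
print('a=0 top',[(b,int(I[60-b,45].max()),int(np.ptp(I[60-b,45]))) for b in range(30,48,2)])
```

```text
column profile a=2 (b from -36..-56): R,G,B
-34 [[255, 253, 228], [255, 253, 227]]
-36 [[255, 253, 229], [255, 253, 228]]
-38 [[255, 253, 227], [255, 253, 227]]
-40 [[255, 253, 226], [255, 253, 228]]
-42 [[254, 251, 221], [255, 251, 221]]
-44 [[185, 153, 114], [187, 154, 113]]
-46 [[125, 85, 61], [129, 85, 61]]
-48 [[103, 74, 55], [103, 74, 55]]
-50 [[114, 78, 58], [109, 75, 55]]
-52 [[126, 83, 60], [123, 83, 60]]
-54 [[127, 86, 61], [123, 82, 59]]
rows b=-25, -40: V,sat over a
-12 [(-12, 198, 8), (-10, 210, 8), (-8, 216, 9), (-6, 215, 10), (-4, 252, 33), (-2, 255, 11), (0, 255, 11), (2, 255, 13), (4, 255, 14), (6, 255, 21), (8, 206, 19), (10, 199, 10), (12, 169, 12), (14, 113, 36)]
-25 [(-12, 198, 6), (-10, 186, 8), (-8, 185, 6), (-6, 186, 8), (-4, 239, 52), (-2, 255, 27), (0, 255, 25), (2, 255, 25), (4, 255, 23), (6, 255, 29), (8, 209, 18), (10, 187, 9), (12, 141, 14), (14, 106, 35)]
-38 [(-12, 180, 6), (-10, 186, 6), (-8, 179, 6), (-6, 185, 8), (-4, 236, 50), (-2, 255, 31), (0, 255, 28), (2, 255, 27), (4, 255, 27), (6, 254, 31), (8, 197, 18), (10, 180, 8), (12, 136, 10), (14, 92, 32)]
b=18 edges [(-30, 137, 10), (-28, 143, 11), (-26, 139, 19), (-24, 181, 60), (-22, 191, 65), (-20, 227, 72), (-18, 255, 20), (-16, 255, 17), (14, 198, 68), (16, 199, 69), (18, 201, 70), (20, 205, 72), (22, 209, 79), (24, 156, 84), (26, 154, 86), (28, 154, 86)]
a=0 top [(30, 207, 72), (32, 213, 74), (34, 202, 70), (36, 199, 70), (38, 245, 59), (40, 215, 13), (42, 205, 10), (44, 163, 25), (46, 133, 70)]
```

The scoop measures 83 mm long and lies straight, 2.6 mm from the bay's middle lengthways and 1.4 mm across. It made contact at the floor height. All the tools are seated, so I'm handing the job in.

```bash
python3 -c "
from h import *
print(ctrl.finish_job())"
```

```text
the job is handed in; nothing more can be done
None
```

I handed the job in at about 25 s: the tamper, timer and basket stand in their round recesses and the scoop lies in its bay, about 3 mm off the middle. I never touched the tea light or the pinch bowl; the hand-in returned no verdict.

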